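# Set a hinged inspection panel to its angle pointer

### The arm

A 6-joint arm with a two-finger parallel gripper is mounted at the origin on the work surface. World frame = base frame: x ahead of the robot, y to its left, z up, the work surface at z = 0. Lengths are in m, angles in rad, forces in N, time in s.
With the tool pointing down it reaches from about 0.25 to 0.775 m from the base axis. Payload 4 kg.
Tool frame: the origin (TCP) lies at the centre of the arm's flange, where the gripper is bolted on; the fingertips stand 199 mm ahead of it and the grasp point (between the pads) lies 180 mm ahead of it (robot.tcp_to_tips is the distance from the TCP to the fingertips, in m); z points along the fingers, y is the line along which they close (so a half turn about z gives the same grasp; the last joint's range is limited). The gripper opens to 94 mm and grips with 3 to 60 N. Pads are 16 mm wide; open, the fingers measure 119 mm over their backs; the gripper's body (75 mm by 177 mm) begins 78 mm behind the grasp point.
Start: joints at [-1.279, 0.087, 1.371, -0, 1.684, -0.103], TCP at [0.212, -0.508, 0.405] pointing down, gripper open.
Joint ranges: [-3.1, 3.1], [-0.76, 2.03], [0.27, 2.55], [-1.08, 4.22], [0.17, 2.65], [-2.57, 2.57]. Speed limits (rad/s): [2.79, 2.79, 3.14, 3.14, 3.14, 3.14].

### API

Orientations are given as [roll, pitch, yaw] about the fixed x, y, z axes, in that order (R = Rz(yaw) Ry(pitch) Rx(roll)).
In Python, from bench import telemetry, snapshot, ticket, robot gives the robot as it stands.
- The arm moves only by the tool apply_moves, never from a script. Its argument "moves" is a list that holds one entry, the list of rows, each a list of 5 numbers: the shift along the tool's x, y, z in units of 50 mm (1.0 is 50 mm), then the turn about the tool's z in units of 10 degrees (1.0 is 10 degrees), then the closure, from 0 (fully open) to 1 (shut). A call has 1 to 10 rows; each row is the pose to reach, as a shift and turn from the pose commanded when the call began, along the tool's axes at that moment; what a row does not reach only later rows make up. A row lasts 1/8 s, in which the tool goes at most 62.5 mm and 10.7 degrees, less where a joint would pass 70% of its speed; a pose out of reach is approached as far as the arm can. A call with a gripper value outside its range is refused whole. The fingers move at their own pace and stop on an object; the grip force is fixed at half the most. Time passes only in rows, so rows that repeat a pose let the fingers close. It gives the time, the measured TCP pose, the force, the opening and the grip force at its end, in the units of the state.
- telemetry.get_obs(): the state, without advancing time (a new reading comes with each control period).
- snapshot(name): name is "scene" or "side" or "wrist"; returns a dict with "image" (480x640x3 uint8, red, green, blue), "fovy" (degrees; the focal length in pixels is half the picture's height over the tangent of half this angle, whatever the lens; pixels are square), "cx", "cy" (the principal point, pixels), "R" (3x3) and "t" (3): a world point X has camera coordinates R X + t. Camera axes: x right, y down, z forward; pixel columns grow to the right and rows downward; lengths in m; the calibration is good to about 2 mm. A picture is of the moment at which its call begins. There is no depth.
- ticket.close_job(): hands the job in; it is judged then, once.
The state is a dict: "time": time; "joint_positions": joint angles; "qvel": joint speeds; "joint_torque": joint torques, N m; "tool_pos": TCP position; "ee_rot": TCP orientation; "wrist_force": force on the tool from outside, world axes, zero at the start; "wrist_torque": the same for the moment, N m; "width": finger opening in m; "finger_force": force on a finger pad.
Only numpy, scipy, OpenCV 4.12 (cv2) and the standard library are available. Lean on these libraries where they do the work, as an engineer would, in place of code of your own. Each camera call takes 0.05 s, during which the arm holds its last target. There are 200 camera calls.

### The job

Take the small camera module off the hinged white panel and set it down gently, upright, flat on the floor of the blue tray. Then fold the panel up by its black grip until it lies parallel with the red pointer arm at its side, let go of it, and last push the yellow clamp lever fully over to its other end stop, the way that the panel's grip lies from its hinge. Do not shift the red pointer, and leave the other things where they are.

Things in the scene. Friction and masses are not known exactly. Their poses are not given: they have to be found in the camera images.
- stand: Tilt stand: dark steel base plate 220 x 330 x 12 mm (x -50..170, y -188..143 about the origin), fixed to the table. Its origin lies on the table straight below the middle of the panel's hinge. Own x points from the hinge to the panel's grip end, own y along the hinge, z up; own x points roughly to the robot's right (-y), so the panel folds up sideways. The hinge axis runs along own y, 50 mm above the origin.
- panel (a joint): Angle of the hinged white panel in rad: 0 = lying flat (the start), growing as the grip end rises; range 0 to 1.4. The panel is 157 mm deep (8 to 165 mm from the hinge), 200 mm wide, 10 mm thick, its mid-plane through the hinge axis, so that its top is 55 mm above the table when flat. The hinge is stiff (about 0.9 N m of friction), so the panel stays where it is left; lifting it at the grip takes 6 to 12 N.
- panel_grip (a point): Middle of the top edge of the panel's black grip: an upright rib 110 mm long (along the hinge direction), 10 mm thick, standing 30 mm proud of the panel's top face, its mid-plane 155 mm from the hinge axis, its top edge 35 mm from the panel's mid-plane. The point turns with the panel: own x points away from the hinge in the panel's plane, own y along the hinge, own z out of the panel's top face.
- pointer (a joint): Angle of the red pointer arm in rad, measured like the panel's (same hinge axis, 0 = flat); at the start between about 0.45 and 0.8. This is the angle the panel must have. Friction holds it; it must not be moved.
- pointer_tip (a point): Free end of the red pointer arm, 170 mm from the hinge axis; the arm is 6 x 9 mm thick and stands at stand y = +122 mm, beside the panel. Own x points along the arm away from the hinge.
- clamp (a joint): Angle of the clamp lever in rad: 0 to 0.15 at the start (leaning 0.5 rad to the stand's -x), 1.0 when fully over (leaning 0.5 rad to +x). It stays where it is left and takes about 1 N at the ball.
- clamp_tip (a point): Centre of the yellow ball (26 mm across) on the end of the clamp lever. The lever turns about an axis along the stand's own y, 80 mm below the ball, at stand x -10, y -150, z 34 mm; its grey housing (70 x 50 mm) reaches 37 mm above the table, its dark axle 47 mm.
- camera_module: Camera module, loose, standing lens up on the flat panel at the start: aluminium body 40 x 40 mm, 30 mm tall, and on it an upright black round lens barrel 32 mm across, from 30 to 65 mm above the underside. Origin: centre of the underside; own z up along the lens. About 140 g.
- tray: Blue open tray, fixed: outside 180 (own x) x 130 (own y) x 30 mm high, walls and floor 5 mm thick. Origin: centre of the underside on the table. It stands to the left or to the right of the stand.
- spare_lens: Spare black lens, loose, 28 mm across and 24 mm tall, standing in the tray near its +x end, 50 to 65 mm from the tray's middle; leave it. Origin: centre of its underside at the start.
- driver: Orange screwdriver, about 200 mm long, lying to the left of the stand, at the far side; leave it.
- spool: Green spool 56 mm across, 34 mm tall, to the right of the stand; leave it.
- glue: Small bottle with a red cap, 44 mm across, 100 mm tall; leave it.
- carton: Cardboard carton 90 x 120 x 50 mm; leave it.
- nozzle_cup: White cup 60 mm across, 60 mm tall, near the robot; leave it.
Not all that is in view belongs to the job. Of the things shaped like the tray, the blue one is meant.

How it is judged:
By the outcome, as a careful person would: the job done as asked, in the order asked, and still so for the second after the job is handed in, with the robot touching nothing.
It also fails if it takes over 66 s, if anything falls off the work surface, if the arm or the gripper's body presses on something with over 40 N, if the wrist force passes 120 N, or if a joint passes its speed limit or range.

## Working session

There is one attempt and no reset: what is moved stays moved. The work goes in short steps, Python scripts to look and compute and a tool call to move; the robot and the scene stay as the last step left them, time stands still between calls to the robot, and variables do not carry over. Pictures are saved under pics/ and viewed, at most 10 in all, crops included, and the job is handed in when it is done.

Besides the shell and the picture viewer there is one more tool, called after "Emit:" as name(argument=value, ...) on one line, values as JSON. apply_moves: Moves the arm, as the interface text tells. Its arguments: {"type":"object","properties":{"moves":{"type":"array","items":{"type":"array","items":{"type":"array","items":{"type":"number"}}}}},"required":["moves"]}

```bash
mkdir -p pics
cat > h.py <<'E'
import numpy as np,cv2
from bench import telemetry,snapshot,ticket,robot
from scipy.spatial.transform import Rotation as Ro
def shot(n,f=None):
    s=snapshot(n)
    if f: cv2.imwrite('pics/'+f,s['image'][:,:,::-1])
    return s
def K(s):
    f=240/np.tan(np.radians(s['fovy'])/2); return f
def ray(s,u,v):
    f=K(s);R=np.array(s['R']);t=np.array(s['t'])
    return -R.T@t, R.T@np.array([(u-s['cx'])/f,(v-s['cy'])/f,1])
def onz(s,u,v,z):
    o,d=ray(s,u,v); return o+d*(z-o[2])/d[2]
def proj(s,X):
    c=np.array(s['R'])@np.array(X)+np.array(s['t']);f=K(s)
    return np.array([s['cx']+f*c[0]/c[2],s['cy']+f*c[1]/c[2]])
def two(a,pa,b,pb):
    o1,d1=ray(a,*pa);o2,d2=ray(b,*pb)
    k=np.linalg.lstsq(np.c_[d1,-d2],o2-o1,rcond=None)[0]
    p,q=o1+k[0]*d1,o2+k[1]*d2
    return (p+q)/2,np.linalg.norm(p-q)
E
python3 - <<'E'
from h import *
for n in('scene','side'):
    s=shot(n,n+'0.png'); o,d=ray(s,320,240); print(n,s['fovy'],o,d)
o=telemetry.get_obs();print(o['time'],o['tool_pos'],o['ee_rot'],o['width'])
E
```

```text
scene 54.52601163237989 [0.95924325 0.84593574 0.80640479] [-0.40762728 -0.66063069 -0.63048054]
side 45.84718727547611 [ 0.05300965 -0.75631991  1.22748371] [ 0.3030526   0.59974338 -0.74068725]
0.1 [ 0.21151421 -0.50759797  0.4036385 ] [-3.13965727e+00 -2.06569011e-04  3.94821163e-01] 0.09371073870508133
```

View pics/scene0.png

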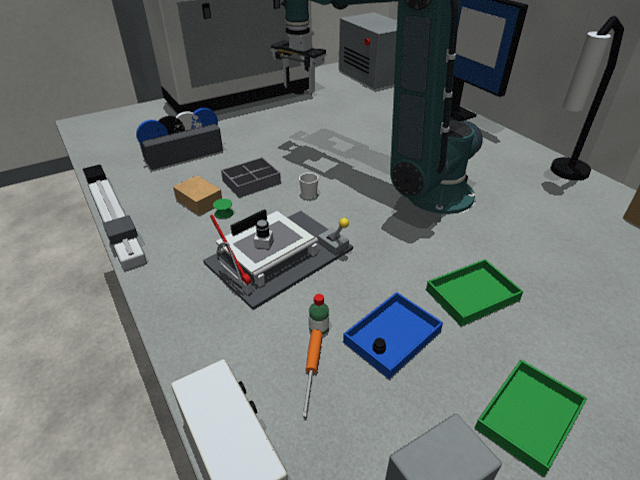

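View pics/side0.png

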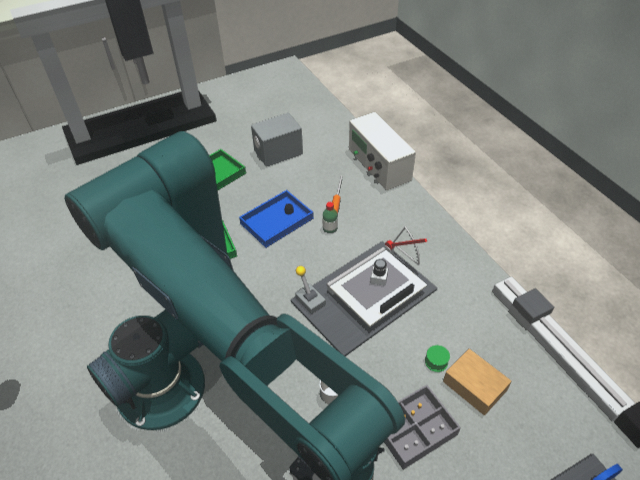

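The scene view shows the module on the panel with its lens at (263,226). It could be confused with the spare lens in the tray (379,345) or the glue bottle (319,312). The blue tray is at (393,333), with green decoys at (474,290) and (532,415). I choose the lens on the white panel and the blue tray. In the side view the module is at (380,268), the tray at (277,217), the pointer at (408,242) and the clamp ball at (300,271). I'll check both choices in a close crop.

Run:
```python
from h import *
a=cv2.imread('pics/scene0.png')[195:315,195:365]; b=cv2.imread('pics/side0.png')[225:355,285:445]
c=np.vstack([cv2.resize(a,None,fx=2.5,fy=2.5,interpolation=cv2.INTER_CUBIC)[:, :400],cv2.resize(b,None,fx=2.5,fy=2.5,interpolation=cv2.INTER_CUBIC)[:300,:400]])
a2=cv2.resize(a,(800,565),interpolation=cv2.INTER_CUBIC)
cv2.imwrite('pics/c1.png',a2)
S=snapshot('scene');D=snapshot('side')
def cen(s,lo,hi,roi):
    h=cv2.cvtColor(s['image'],cv2.COLOR_RGB2HSV);m=cv2.inRange(h,lo,hi);k=np.zeros_like(m);x0,y0,x1,y1=roi;k[y0:y1,x0:x1]=m[y0:y1,x0:x1];return k
Y=((20,120,100),(35,255,255));B=((105,120,60),(130,255,255))
y1=cen(S,*Y,(330,210,360,240));y2=cen(D,*Y,(290,260,312,285))
c1=np.argwhere(y1).mean(0)[::-1];c2=np.argwhere(y2).mean(0)[::-1]
print('ball',c1,c2,two(S,c1,D,c2))
for s,r in((S,(330,280,450,385)),(D,(235,185,320,250))):
    m=cen(s,*B,r);ct=max(cv2.findContours(m,0,2)[0],key=cv2.contourArea)
    h=cv2.convexHull(ct)
    ap=cv2.approxPolyDP(h,3,True)[:,0];print(ap.tolist())
    P=np.array([onz(s,*p,0.03)[:2] for p in ct[:,0]]); r=cv2.minAreaRect(P.astype(np.float32));print('rect',r)
    print([onz(s,*p,0.03)[:2].round(3).tolist() for p in ap])
# spare lens top
print('lens',onz(S,379,342,.029),onz(D,289,207,.029))
print('module lens top', two(S,(263,222),D,(380,263)))
```

```text
ball [343.5        221.54545455] [300.20289855 270.14492754] (array([0.41881143, 0.08264146, 0.10812362]), np.float64(0.0011490441982257291))
[[397, 292], [442, 323], [440, 331], [388, 378], [343, 341], [348, 329]]
rect ((0.48570093512535095, 0.3757351040840149), (0.19624434411525726, 0.13980937004089355), 12.325898170471191)
[[0.405, 0.289], [0.38, 0.414], [0.399, 0.428], [0.567, 0.463], [0.591, 0.343], [0.564, 0.322]]
[[286, 190], [312, 211], [312, 218], [265, 246], [243, 226], [240, 216]]
rect ((0.472750723361969, 0.3576439917087555), (0.19133299589157104, 0.14878016710281372), 12.456707954406738)
[[0.549, 0.449], [0.577, 0.328], [0.563, 0.302], [0.396, 0.268], [0.372, 0.371], [0.38, 0.413]]
lens [0.5279933  0.38338044 0.029     ] [0.52455865 0.3777761  0.029     ]
module lens top (array([ 0.60034505, -0.00374448,  0.12208783]), np.float64(0.002242661554169476))
```

View pics/c1.png

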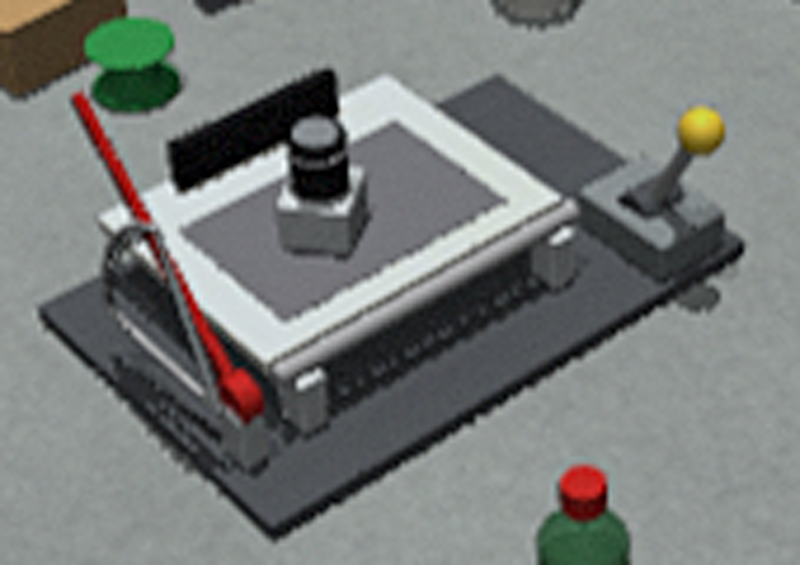

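The crop confirms the module: aluminium body with a black barrel, on the white panel at crop (320,190). The red pointer runs from crop (240,395) to (78,97), and the clamp ball is at (700,130). The plate's top corners are near (42,308), (275,527), (742,240) and (500,76). Next: stand pose and pointer angle.

```bash
cat > pose.py <<'E'
from h import *
def rigid(L,W):
    L,W=np.array(L),np.array(W);l,w=L.mean(0),W.mean(0);A=L-l;B=W-w
    th=np.arctan2((A[:,0]*B[:,1]-A[:,1]*B[:,0]).sum(),(A*B).sum())
    R=np.array([[np.cos(th),-np.sin(th)],[np.sin(th),np.cos(th)]]);t=w-R@l
    return th,t,np.linalg.norm(A@R.T+w-W,axis=1)
def w2s(p,th,t):
    c,s=np.cos(th),np.sin(th);d=np.array(p,float)-np.r_[t,0];return np.array([c*d[0]+s*d[1],-s*d[0]+c*d[1],d[2]])
def s2w(p,th,t):
    c,s=np.cos(th),np.sin(th);return np.array([c*p[0]-s*p[1]+t[0],s*p[0]+c*p[1]+t[1],p[2]])
def onyst(s,u,v,ys,th,t):
    o,d=ray(s,u,v);n=np.array([-np.sin(th),np.cos(th),0]);k=(ys-(o-np.r_[t,0])@n)/(d@n);return w2s(o+k*d,th,t)
def redang(s,roi,th,t,rmin=.06,ys=.122):
    h=cv2.cvtColor(s['image'],cv2.COLOR_RGB2HSV);m=cv2.inRange(h,(0,130,70),(8,255,255))|cv2.inRange(h,(172,130,70),(180,255,255))
    x0,y0,x1,y1=roi;pts=[(u,v) for v,u in np.argwhere(m[y0:y1,x0:x1]>0)+[y0,x0]]
    P=np.array([onyst(s,u,v,ys,th,t) for u,v in pts]);P[:,2]-=.05
    r=np.hypot(P[:,0],P[:,2]);k=r>rmin;a=np.arctan2(P[k,2],P[k,0])
    l=cv2.fitLine(P[k][:,[0,2]].astype(np.float32),2,0,.01,.01).ravel()
    return np.median(a),np.arctan2(abs(l[1]),abs(l[0])),r.max(),k.sum()
E
python3 - <<'E'
from pose import *
S=snapshot('scene');D=snapshot('side')
px=np.array([(42,308),(275,527),(742,240),(500,76)])/4.707+195-.3
L=[(.17,.143),(-.05,.143),(-.05,-.188),(.17,-.188)]
W=[onz(S,*p,.012)[:2] for p in px]
th,t,e=rigid(L,W);print(np.degrees(th),t,e)
# dark panel plate corners in side view as cross-check
for l in L: print(proj(D,s2w((*l,.012),th,t)).round(1),end=' ')
print('ball in stand',w2s((.4188,.0826,.1081),th,t))
print('module in stand',w2s((.6003,-.0037,.12),th,t))
print('scene',redang(S,(205,210,255,290),th,t));print('side',redang(D,(385,230,430,250),th,t))
E
```

```text
-79.3819747263503 [0.57497053 0.06738928] [0.00317593 0.00256658 0.00471067 0.00353568]
[437.4 286.6] [381.6 239.7] [289.4 298.6] [342.9 354.9] ball in stand [-0.04372634 -0.15069375  0.1081    ]
module in stand [0.07453928 0.01179682 0.12      ]
scene (np.float64(0.8051687259292925), np.float32(0.78299636), np.float64(0.17079047511674508), np.int64(93))
side (np.float64(0.8029186427796915), np.float32(0.77621657), np.float64(0.17356852541128423), np.int64(24))
```

Stand yaw is about -79°. The ball lands at stand (-44,-151,108), which matches the given geometry, and the pointer is at about 0.79 rad. Now the numbers for the approach above the module.

```bash
cat > go.py <<'E'
from h import *
def go(p,yaw=None):
    o=telemetry.get_obs();R=Ro.from_euler('xyz',o['ee_rot']);d=R.inv().apply(np.array(p)-o['tool_pos'])/.05
    y=0 if yaw is None else np.degrees((o['ee_rot'][2]-yaw+np.pi/2)%np.pi-np.pi/2)/10
    print('row',d.round(2),'turn',round(y,2))
E
python3 - <<'E'
from go import *
go((.600,-.004,.40),.185)
E
```

```text
row [11.05 -6.31  0.09] turn 1.2
```

Emit:
apply_moves(moves=[[[1.1, -0.63, 0, 0.1, 0], [2.2, -1.26, 0, 0.2, 0], [3.3, -1.9, 0, 0.4, 0], [4.4, -2.5, 0, 0.5, 0], [5.5, -3.15, 0, 0.6, 0], [6.6, -3.8, 0, 0.7, 0], [7.7, -4.4, 0, 0.8, 0], [8.8, -5.0, 0, 0.9, 0], [9.9, -5.65, 0, 1.1, 0], [11.0, -6.3, 0, 1.2, 0]]])

```text
time: 1.55
tool_pos: [0.5937, -0.0106, 0.4047]
ee_rot: [3.141, -0.0, 0.185]
wrist_force: [0.8, -0.8, 1.0]
width: 0.0943
finger_force: 0.0
```

Run:
```python
from pose import *
s=shot('wrist','w1.png');o=telemetry.get_obs();print(o['time'],o['tool_pos'],o['ee_rot'],s['fovy'],ray(s,320,240))
print('grasp pt proj',proj(s,(.6,-.004,.12)))
```

```text
1.6 [ 0.59653959 -0.00491841  0.40326507] [-3.13605647 -0.00327038  0.19164217] 60.52221586948947 (array([0.67188283, 0.00265631, 0.38504897]), array([-0.24365291, -0.03994918, -0.96936151]))
grasp pt proj [312.28344758 246.37730758]
```

View pics/w1.png

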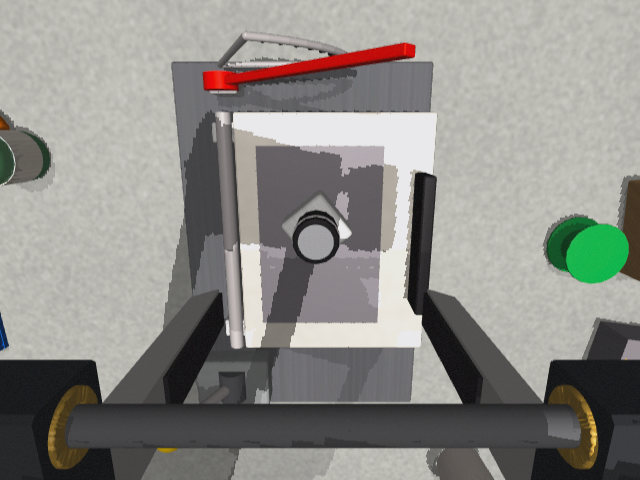

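The wrist view shows the lens top at (316,243). Panel corners are at about (233,113), (437,113), (421,345) and (243,347), and the rib is at x≈425. I'll refine the lens position and stand pose from this view.

Run:
```python
from pose import *
from go import go
s=snapshot('wrist')
print('lens',onz(s,316,243,.12))
px=[(233,113),(437,113),(421,345),(243,347)];L=[(.008,.1),(.165,.1),(.165,-.1),(.008,-.1)]
W=[onz(s,*p,.055)[:2] for p in px];print(rigid(L,W))
W+=[onz(s,*p,.012)[:2] for p in[(172,62),(433,62)]];L+=[(-.05,.143),(.17,.143)]
th,t,e=rigid(L,W);print(th,np.degrees(th),t,e)
l=onz(s,316,243,.12);print(w2s(l,th,t))
print('ptr',redang(s,(200,40,420,95),th,t)) 
go((l[0],l[1],.29),np.pi/2+th)
```

```text
lens [0.60638477 0.00163923 0.12      ]
(np.float64(-1.380256123493049), array([0.57963603, 0.07153877]), array([0.00242547, 0.00188829, 0.00309377, 0.00109055]))
-1.3804775872295003 -79.09553946065331 [0.57892994 0.0712334 ] [0.00176102 0.0012582  0.0038869  0.00170411 0.00223879 0.00181888]
[0.07353126 0.01379385 0.12      ]
ptr (np.float64(0.5043123211063875), np.float32(0.90071887), np.float64(0.16602303267543353), np.int64(1902))
row [ 0.26 -0.13  2.26] turn 0.01
```

Emit:
apply_moves(moves=[[[0.2, -0.1, 0.7, 0, 0], [0.2, -0.1, 1.4, 0, 0], [0.2, -0.1, 1.4, 0, 0], [0.2, -0.1, 1.4, 0, 0]]])

```text
time: 2.15
tool_pos: [0.6017, -0.0063, 0.3362]
ee_rot: [3.141, -0.002, 0.185]
wrist_force: [0.2, 0.4, 0.1]
width: 0.094
finger_force: 0.0
```

Run:
```python
from pose import *
from go import go
s=shot('wrist','w2.png');g=cv2.cvtColor(s['image'],cv2.COLOR_RGB2GRAY)
S=snapshot('scene');D=snapshot('side')
c=cv2.HoughCircles(cv2.medianBlur(g[100:340,200:440],3),cv2.HOUGH_GRADIENT,1,30,param1=100,param2=25,minRadius=12,maxRadius=60);print(c)
print(telemetry.get_obs()['tool_pos'],K(s)*.016/.19)
if c is not None:
  for u,v,r in c[0][:3]:
    l=onz(s,u+200,v+100,.12);print(l,r);go((l[0],l[1],.287),.19)
```

```text
[[[117.5 187.5  31.6]]]
[ 0.60193751 -0.00612157  0.33718304] 34.64012804405678
[ 0.60605542 -0.00438821  0.12      ] 31.6
row [ 0.08 -0.02  1.  ] turn -0.03
```

View pics/w2.png

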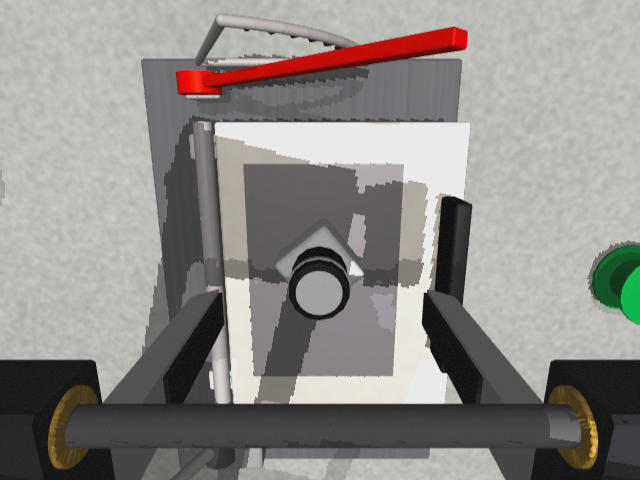

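The lens is now centred at (318,289), radius 31 px. That puts it at (0.605,-0.004), agreeing with the two-view fix. I'll descend and grip the barrel.

Emit:
apply_moves(moves=[[[0.08, 0, 0.5, 0, 0], [0.08, 0, 1.0, 0, 0], [0.08, 0, 1.0, 0, 0], [0.08, 0, 1.0, 0, 0.6], [0.08, 0, 1.0, 0, 0.85], [0.08, 0, 1.0, 0, 0.85], [0.08, 0, 1.0, 0, 0.85], [0.08, 0, 1.0, 0, 0.85], [0.08, 0, 1.0, 0, 0.85], [0.08, 0, 1.0, 0, 0.85]]])

```text
time: 3.55
tool_pos: [0.6056, -0.0049, 0.2846]
ee_rot: [-3.141, 0.0, 0.185]
wrist_force: [-1.0, 0.2, -0.4]
width: 0.0316
finger_force: 30.0
```

Barrel gripped at 32 mm. Lift straight up, then over to the tray.

Emit:
apply_moves(moves=[[[0, 0, -0.4, 0, 0.85], [0, 0, -1.2, 0, 0.85], [0, 0, -2.2, 0, 0.85], [0, 0, -2.5, 0, 0.85], [0, 0, -2.5, 0, 0.85]]])

```text
time: 4.18
tool_pos: [0.6056, -0.005, 0.4099]
ee_rot: [3.141, -0.001, 0.185]
wrist_force: [0.7, 0.1, -1.7]
width: 0.0317
finger_force: 30.0
```

Run:
```python
from go import *
print(telemetry.get_obs()['width'])
go((.44,.36,.41),.215)
```

```text
0.03169629049078952
row [-1.91 -7.79 -0.01] turn -0.17
```

Emit:
apply_moves(moves=[[[-0.2, -0.9, 0, 0, 0.85], [-0.45, -1.8, 0, -0.1, 0.85], [-0.7, -2.8, 0, -0.1, 0.85], [-0.95, -3.9, 0, -0.1, 0.85], [-1.2, -5.0, 0, -0.1, 0.85], [-1.5, -6.0, 0, -0.2, 0.85], [-1.7, -7.0, 0, -0.2, 0.85], [-1.9, -7.8, 0, -0.2, 0.85], [-1.9, -7.8, 0, -0.2, 0.85], [-1.9, -7.8, 0, -0.2, 0.85]]])

```text
time: 5.42
tool_pos: [0.4404, 0.3605, 0.4071]
ee_rot: [3.139, 0.004, 0.22]
wrist_force: [-0.3, -0.5, -1.2]
width: 0.0317
finger_force: 30.0
```

Run:
```python
from pose import *
s=shot('wrist','w3.png');S=shot('scene');D=shot('side')
import pickle;pickle.dump((s,S,D),open('w3.pkl','wb'))
o=telemetry.get_obs();print(o['tool_pos'],o['width'])
```

```text
[0.44098534 0.35975079 0.40874835] 0.031612930522546705
```

View pics/w3.png

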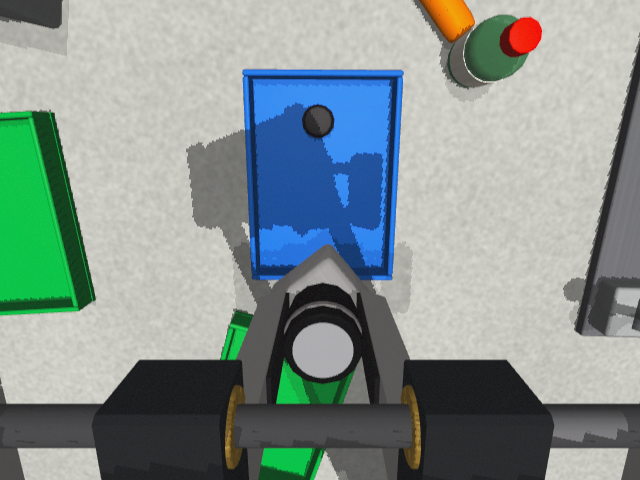

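The tray rim corners are at (244,71), (402,71), (392,279) and (253,279), and the spare lens is at (318,121). The module is held straight, and the drop goes to the near half of the tray.

Run:
```python
from pose import *
from go import go
import pickle
s,S,D=pickle.load(open('w3.pkl','rb'))
W=[onz(s,*p,.03)[:2] for p in[(244,71),(402,71),(392,279),(253,279)]]
th,t,e=rigid([(.09,.065),(.09,-.065),(-.09,-.065),(-.09,.065)],W);print(np.degrees(th),t,e)
print('lens local',w2s(onz(s,318,121,.029),th,t))
p=s2w((-.038,0,.2366),th,t);print(p);go(p,th)
```

```text
12.49799698422402 [0.47824333 0.36636818] [0.0021817  0.00192947 0.00173244 0.00159637]
lens local [0.05032886 0.00404798 0.029     ]
[0.44114379 0.35814477 0.2366    ]
row [0.   0.03 3.44] turn 0.0
```

Emit:
apply_moves(moves=[[[0, 0, 0.8, 0, 0.85], [0, 0, 1.7, 0, 0.85], [0, 0, 2.5, 0, 0.85], [0, 0, 3.0, 0, 0.85], [0, 0, 3.25, 0, 0.85], [0, 0, 3.38, 0, 0.85], [0, 0, 3.44, 0, 0.85], [0, 0, 3.47, 0, 0.85], [0, 0, 3.47, 0, 0.85], [0, 0, 3.47, 0, 0.85]]])

```text
time: 6.82
tool_pos: [0.4404, 0.361, 0.2367]
ee_rot: [-3.141, -0.001, 0.22]
wrist_force: [-0.4, 0.1, -1.0]
width: 0.0316
finger_force: 30.0
```

Emit:
apply_moves(moves=[[[0, 0, 0.03, 0, 0.85], [0, 0, 0.04, 0, 0.85], [0, 0, 0.04, 0, 0.85]]])

```text
time: 7.2
tool_pos: [0.4404, 0.3609, 0.2346]
ee_rot: [-3.142, -0.0, 0.22]
wrist_force: [-0.6, 0.3, 2.5]
width: 0.0315
finger_force: 30.0
```

Contact: the force went from -1 to +2.5 N. Open gently, then rise.

Emit:
apply_moves(moves=[[[0, 0, 0, 0, 0.6], [0, 0, 0, 0, 0.4], [0, 0, 0, 0, 0.3], [0, 0, 0, 0, 0.3], [0, 0, -0.5, 0, 0.3], [0, 0, -1.5, 0, 0.3], [0, 0, -2.6, 0, 0.3], [0, 0, -3.4, 0, 0.3], [0, 0, -3.4, 0, 0.3]]])

```text
time: 8.32
tool_pos: [0.4406, 0.361, 0.4085]
ee_rot: [-3.139, -0.008, 0.22]
wrist_force: [0.1, -0.8, -0.5]
width: 0.0657
finger_force: 0.0
```

Run:
```python
from pose import *
from go import go
s=shot('wrist');S=shot('scene','s4.png');D=shot('side')
cv2.imwrite('pics/m4.png',np.hstack([cv2.resize(s['image'][:,:,::-1],(400,300)),cv2.resize(S['image'][270:400,310:483,::-1],(400,300))]))
th=-1.3805;t=np.array([.578,.070])
p=s2w((.155,0,.40),th,t);print(p);go(p,np.pi/2+th)
```

```text
[ 0.60731823 -0.08220198  0.4       ]
row [1.33 9.37 0.05] turn 0.17
```

View pics/m4.png

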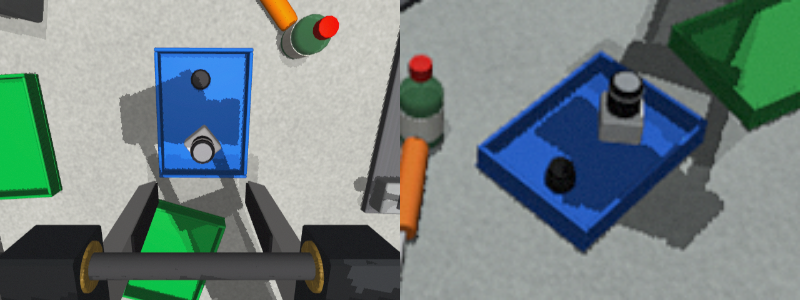

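The module stands upright on the tray floor, at left-half pixel (202,148), and the spare lens is untouched at (200,79). Next, above the panel grip.

Emit:
apply_moves(moves=[[[0.15, 0.9, 0, 0, 0.3], [0.3, 2.0, 0, 0, 0.3], [0.45, 3.2, 0, 0.1, 0.4], [0.6, 4.4, 0, 0.1, 0.4], [0.8, 5.6, 0, 0.1, 0.5], [1.0, 6.8, 0, 0.2, 0.5], [1.15, 8.0, 0, 0.2, 0.5], [1.3, 9.0, 0, 0.2, 0.5], [1.3, 9.4, 0, 0.2, 0.5], [1.3, 9.4, 0, 0.2, 0.5]]])

```text
time: 9.72
tool_pos: [0.6064, -0.0844, 0.4019]
ee_rot: [-3.139, 0.004, 0.184]
wrist_force: [0.1, 0.1, -0.5]
width: 0.047
finger_force: 0.0
```

Run:
```python
from pose import *
import pickle
s=shot('wrist','w5.png')
D=shot('side');S=shot('scene');pickle.dump((s,S,D),open('w5.pkl','wb'));o=telemetry.get_obs();print(o['tool_pos'],o['ee_rot'],o['width'])
```

```text
[ 0.60614216 -0.08199437  0.40384591] [-3.14053119e+00  6.41433732e-04  1.87330769e-01] 0.04719219882141069
```

View pics/w5.png

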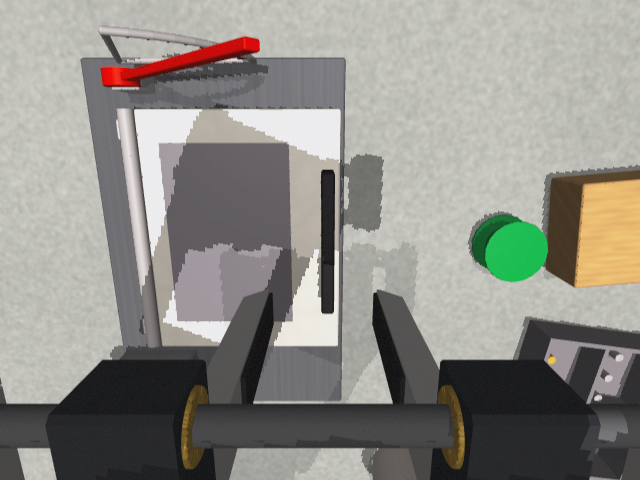

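The rib spans (327,171) to (328,313) just below the fingers. Panel corners are (135,109), (340,109), (338,346) and (161,346); plate corners are (81,58) and (345,58).

Run:
```python
from pose import *
from go import go
import pickle
s,S,D=pickle.load(open('w5.pkl','rb'))
a,b=onz(s,327,171,.085),onz(s,328,313,.085);print('rib',(a+b)/2,np.linalg.norm(a-b),np.degrees(np.arctan2(*(a-b)[[1,0]])))
L=[(.008,.1),(.165,.1),(.165,-.1),(.008,-.1),(-.05,.143),(.17,.143),(.155,.055),(.155,-.055)]
W=[onz(s,*p,.055)[:2] for p in[(135,109),(340,109),(338,346),(161,346)]]+[onz(s,*p,.012)[:2] for p in[(81,58),(345,58)]]+[a[:2],b[:2]]
th,t,e=rigid(L,W);print(th,t,e)
print('ptr scene',redang(S,(205,210,255,290),th,t),'side',redang(D,(385,230,430,250),th,t))
# wrist: pointer tip top edge centre, two-view with scene & side
h=cv2.cvtColor(s['image'],cv2.COLOR_RGB2HSV)
def tip(im,roi,ax):
    h=cv2.cvtColor(im,cv2.COLOR_RGB2HSV);m=(cv2.inRange(h,(0,130,60),(9,255,255))|cv2.inRange(h,(171,130,60),(180,255,255)))
    x0,y0,x1,y1=roi;p=np.argwhere(m[y0:y1,x0:x1]>0)[:,::-1]+[x0,y0];return p
for s_,r in((s,(95,30,270,90)),(S,(205,210,255,290)),(D,(385,230,430,250))):
    p=tip(s_['image'],r,0);print(p.min(0),p.max(0),p[p[:,0]>=p[:,0].max()-1].mean(0),p[p[:,0]<=p[:,0].min()+1].mean(0))
go(s2w((.155,0,.40),th,t),np.pi/2+th)
r=(a+b)/2;go((r[0],r[1],.27),np.pi/2+th)
for A in(.75,.8,.85):
    q=s2w((.17*np.cos(A),.122,.05+.17*np.sin(A)),th,t);print(A,proj(s,q),proj(S,q),proj(D,q))
```

```text
rib [ 0.60537205 -0.08905042  0.085     ] 0.10986841148601323 11.070325836118853
-1.38709777251006 [0.57599252 0.06280104] [0.00169242 0.00107298 0.00086855 0.00071267 0.00181237 0.00154024
 0.00137921 0.00122936]
ptr scene (np.float64(0.8323087999667645), np.float32(0.78947616), np.float64(0.16742848927039364), np.int64(92)) side (np.float64(0.8568453515285501), np.float32(1.4429878), np.float64(0.06265597623418519), np.int64(2))
[101  36] [259  86] [258.07692308  45.76923077] [101.64  73.24]
[211 215] [250 284] [249.46153846 279.23076923] [211.625 216.625]
[385 241] [402 245] [401.75 243.25] [385.66666667 243.66666667]
row [-0.06  0.14  0.08] turn 0.02
row [-0.04  0.14  2.68] turn 0.02
0.75 [266.63009672  46.45717937] [209.02571177 215.39710655] [428.00114118 243.2775931 ]
0.8 [252.10021846  43.83339106] [210.00468824 214.40237868] [426.58268159 240.28690448]
0.85 [236.13719657  41.19015174] [211.08519402 213.55803894] [425.06133328 237.30515411]
```

Emit:
apply_moves(moves=[[[-0.04, 0.13, 0.8, 0, 0.6], [-0.04, 0.13, 1.7, 0, 0.6], [-0.04, 0.13, 2.3, 0, 0.65], [-0.04, 0.13, 2.52, 0, 0.65], [-0.04, 0.13, 2.52, 0, 0.65], [-0.04, 0.13, 2.52, 0, 0.8], [-0.04, 0.13, 2.52, 0, 0.85], [-0.04, 0.13, 2.52, 0, 0.88], [-0.04, 0.13, 2.52, 0, 0.88]]])

```text
time: 11.0
tool_pos: [0.6059, -0.089, 0.28]
ee_rot: [-3.138, -0.003, 0.186]
wrist_force: [-1.5, 5.5, 5.3]
width: 0.0115
finger_force: 2.8
```

Emit:
apply_moves(moves=[[[0, -0.02, 0.05, 0, 0.92], [0, -0.02, 0.05, 0, 1.0], [0, -0.02, 0.05, 0, 1.0], [0, -0.02, 0.05, 0, 1.0]]])

```text
time: 11.5
tool_pos: [0.6057, -0.0881, 0.2795]
ee_rot: [-3.139, -0.004, 0.186]
wrist_force: [-3.6, 5.6, 10.3]
width: 0.009
finger_force: 30.0
```

Run:
```python
from go import *
import numpy as np
o=telemetry.get_obs();print(o['tool_pos'],o['wrist_force'],o['width'],o['finger_force'])
f=lambda A,h:np.array([.155*np.cos(A)-h*np.sin(A),.155*np.sin(A)+h*np.cos(A)])
for A in np.arange(.1,.81,.1):
    d=(f(A,.031)-f(0,.031))/.05; print(A.round(2),'y',d[0].round(2),'z',-d[1].round(2))
```

```text
[ 0.60570878 -0.08810238  0.27950081] [-3.58205123  5.64383513 10.27609662] 0.009049373383400804 30.00594735145569
0.1 y -0.08 z -0.31
0.2 y -0.18 z -0.6
0.3 y -0.32 z -0.89
0.4 y -0.49 z -1.16
0.5 y -0.68 z -1.41
0.6 y -0.89 z -1.64
0.7 y -1.13 z -1.85
0.8 y -1.38 z -2.04
```

Emit:
apply_moves(moves=[[[0, -0.01, -0.1, 0, 1.0], [0, -0.04, -0.2, 0, 1.0], [0, -0.08, -0.31, 0, 1.0], [0, -0.11, -0.4, 0, 1.0], [0, -0.15, -0.5, 0, 1.0], [0, -0.18, -0.6, 0, 1.0], [0, -0.18, -0.6, 0, 1.0]]])

```text
time: 12.38
tool_pos: [0.6046, -0.0806, 0.3041]
ee_rot: [3.141, -0.001, 0.186]
wrist_force: [4.5, 1.6, -8.0]
width: 0.0091
finger_force: 30.8
```

Run:
```python
from h import *
s=shot('scene');d=shot('wrist')
cv2.imwrite('pics/m6.png',np.hstack([cv2.resize(s['image'][190:320,190:363,::-1],(400,300)),cv2.resize(d['image'][:,:,::-1],(400,300))]))
```

```text
(no output)
```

View pics/m6.png

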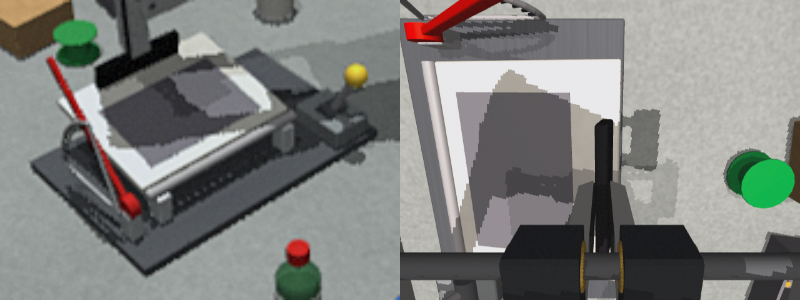

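The grip holds with -8 N on the wrist, and the panel has risen slightly. The left half shows the grip end lifted. Continue along the arc.

Emit:
apply_moves(moves=[[[0, -0.07, -0.14, 0, 1.0], [0, -0.14, -0.29, 0, 1.0], [0, -0.22, -0.43, 0, 1.0], [0, -0.31, -0.56, 0, 1.0], [0, -0.4, -0.69, 0, 1.0], [0, -0.5, -0.81, 0, 1.0], [0, -0.6, -0.93, 0, 1.0], [0, -0.71, -1.04, 0, 1.0], [0, -0.71, -1.04, 0, 1.0]]])

```text
time: 13.6
tool_pos: [0.5977, -0.0497, 0.3605]
ee_rot: [3.128, -0.003, 0.181]
wrist_force: [1.1, -10.0, 3.1]
width: 0.0004
finger_force: 8.4
```

```bash
cat > cmp.py <<'E'
from pose import *
S=snapshot('scene');D=snapshot('side');w=snapshot('wrist')
import sys,pickle;n=sys.argv[1];pickle.dump((S,D,w),open(n+'.pkl','wb'))
cv2.imwrite('pics/%s.png'%n,np.hstack([cv2.resize(S['image'][190:310,190:310,::-1],(400,400),interpolation=cv2.INTER_CUBIC),cv2.resize(D['image'][220:340,320:440,::-1],(400,400),interpolation=cv2.INTER_CUBIC)]))
E
python3 cmp.py f1
```

```text
(no output)
```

View pics/f1.png

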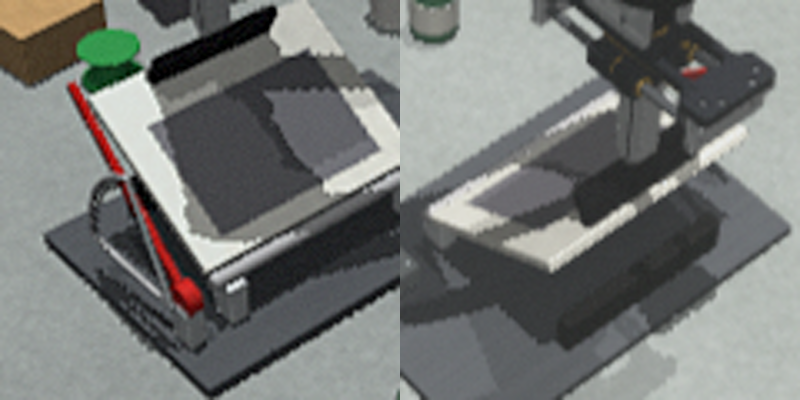

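The fingers have slipped off the rib top and are fully closed, and the panel stays part-way up. In the left half its free corner is at crop (80,87), with the pointer tip at (71,87). In the right half the same corner is at (745,128) and the other free corner at (552,268). I've used all ten views, so from here I go by numbers.

Run:
```python
from pose import *
import pickle
S,D,w=pickle.load(open('f1.pkl','rb'));th=-1.384;t=np.array([.577,.066])
o=telemetry.get_obs()
print('tip stand',w2s(o['tool_pos'],th,t)-[0,0,.199],o['wrist_force'])
P,e=two(S,(214,216.1),D,(423.5,258.5));p=w2s(P,th,t);print('corner',p,e)
print('ang tri',np.arctan2(p[2]-.05,p[0])-.0)
def ang(s,px,ys):
    q=onyst(s,*px,ys,th,t);return q,np.arctan2(q[2]-.05,q[0])-.03
for s,px,ys in((S,(214,216.1),.1),(D,(423.5,258.5),.1),(D,(365.6,300),-.1)): print(ang(s,px,ys))
for A in(.3,.4,.5,.6): 
    c,si=np.cos(A),np.sin(A)
    print(A,'ribtop z',.05+.155*si+.035*c,'x',.155*c-.035*si,[proj(s,s2w((.165*c-.005*si,y,.05+.165*si+.005*c),th,t)).round(1).tolist() for s,y in((S,.1),(D,.1),(D,-.1))])
```

```text
tip stand [ 0.1175718  -0.00115331  0.16147919] [  0.72823951 -10.30631707   4.33184661]
corner [0.14482188 0.09555136 0.14199376] 0.0069357404280921894
ang tri 0.5659148118519107
(array([0.14334109, 0.1       , 0.14558238]), np.float64(0.5581071806645223))
(array([0.13747314, 0.1       , 0.13094777]), np.float64(0.5021628345321065))
(array([ 0.14254804, -0.1       ,  0.13347175]), np.float64(0.49974105975585437))
0.3 ribtop z 0.12924240915190385 x 0.13773394858132204 [[213.6, 227.6], [427.5, 269.8], [368.9, 310.9]]
0.4 ribtop z 0.1425969778479418 x 0.12913481208964442 [[214.1, 223.7], [426.5, 264.5], [367.4, 305.6]]
0.5 ribtop z 0.15502634814981453 x 0.11924540324186067 [[214.9, 220.3], [425.0, 259.0], [365.6, 300.0]]
0.6 ribtop z 0.16640632989806925 x 0.10816453374217391 [[216.2, 217.4], [423.1, 253.3], [363.3, 294.1]]
```

The panel is near 0.5 rad, and the tips sit at stand (118,-1,161), just above the rib top at (119,155). I'll back off, open, and re-grip about 11 mm deep.

Emit:
apply_moves(moves=[[[0, 0.05, -0.3, 0, 0.7], [0, 0.1, -0.3, 0, 0.55], [0, 0.1, -0.3, 0, 0.55], [0, 0.1, 0, 0, 0.55], [0, 0.1, 0.36, 0, 0.55], [0, 0.1, 0.36, 0, 0.55], [0, 0.1, 0.36, 0, 0.7], [0, 0.1, 0.36, 0, 0.8], [0, 0.1, 0.36, 0, 0.8]]])

```text
time: 14.88
tool_pos: [0.5986, -0.0533, 0.3404]
ee_rot: [3.132, -0.001, 0.183]
wrist_force: [1.0, -10.3, -1.2]
width: 0.0196
finger_force: 4.1
```

Emit:
apply_moves(moves=[[[0, 0.08, 0, 0, 0.8], [0, 0.08, 0, 0, 0.8]]])

```text
time: 15.12
tool_pos: [0.599, -0.0553, 0.3404]
ee_rot: [3.14, -0.001, 0.184]
wrist_force: [-0.7, -3.1, 0.8]
width: 0.0187
finger_force: 2.3
```

Emit:
apply_moves(moves=[[[0, 0.02, 0, 0, 0.85], [0, 0.02, 0, 0, 1.0], [0, 0.02, 0, 0, 1.0], [0, 0.02, 0, 0, 1.0]]])

```text
time: 15.62
tool_pos: [0.5991, -0.0556, 0.3403]
ee_rot: [3.14, -0.0, 0.185]
wrist_force: [-1.7, -3.9, 4.6]
width: 0.0174
finger_force: 28.3
```

```bash
cat > ang.py <<'E'
from pose import *
# panel angle: lower-left (y=+100) long edge in scene and y=-100 free corner not needed; fit white edge beside pointer
def panel_edge(S,th,t):
    g=cv2.cvtColor(S['image'],cv2.COLOR_RGB2GRAY).astype(float)
    res=[]
    # for each distance r along the panel, scan angle for white->dark transition across the y=+100 edge (in y)
    return res
E
python3 - <<'E'
from h import *
import numpy as np
o=telemetry.get_obs();print(o['tool_pos'],o['wrist_force'],o['width'],o['finger_force'])
D=snapshot('side');S=snapshot('scene');g=D['image']
hs=cv2.cvtColor(g,cv2.COLOR_RGB2HSV);m=((hs[...,2]>150)&(hs[...,1]<45)).astype(np.uint8)
for v in range(286,312,2): 
    print(v,''.join('#' if x else '.' for x in m[v,325:400]))
E
```

```text
[ 0.59914156 -0.05562531  0.34026451] [-1.68551265 -3.85465704  4.6244222 ] 0.01741112113198021 28.29970858991146
286 .......#####################.............................#######...........
288 ...........################...............########....#######..............
290 .................######..............#####################.................
292 ................................#######################....................
294 ............................########################.......................
296 ...............................##################..........................
298 ....................................##########.............................
300 ........................................####...............................
302 ...........................................................................
304 ...........................................................................
306 ...........................................................................
308 ...........................................................................
310 ...........................................................................
```

Emit:
apply_moves(moves=[[[0, -0.06, -0.08, 0, 1.0], [0, -0.12, -0.14, 0, 1.0], [0, -0.17, -0.2, 0, 1.0], [0, -0.23, -0.26, 0, 1.0], [0, -0.23, -0.26, 0, 1.0]]])

```text
time: 16.35
tool_pos: [0.5976, -0.0462, 0.3506]
ee_rot: [3.136, 0.001, 0.184]
wrist_force: [2.7, -10.2, -4.2]
width: 0.0181
finger_force: 29.9
```

```bash
cat > ang.py <<'E'
from pose import *
th=-1.384;t=np.array([.577,.066])
def vert(D):
    hs=cv2.cvtColor(D['image'],cv2.COLOR_RGB2HSV);m=((hs[...,2]>140)&(hs[...,1]<45)).astype(np.uint8)
    k=np.zeros_like(m);k[255:325,345:395]=m[255:325,345:395]
    n,l,st,c=cv2.connectedComponentsWithStats(k)
    i=1+np.argmax(st[1:,4]);p=np.argwhere(l==i);b=p[p[:,0]>=p[:,0].max()-1];return b.mean(0)[::-1],st[i]
D=snapshot('side');p,st=vert(D);A=np.arange(.2,1,.01)
q=np.array([proj(D,s2w((.165*np.cos(a)+.005*np.sin(a),-.1,.05+.165*np.sin(a)-.005*np.cos(a)),th,t)) for a in A])
print(p,st,'angle by row',np.interp(-p[1],-q[:,1],A),'col pred',np.interp(-p[1],-q[:,1],q[:,0]))
E
python3 ang.py
```

```text
[364.4 296.2] [351 278  39  20 272] angle by row 0.6250893081227137 col pred 364.1179968285188
```

The pinch holds and the panel is at about 0.62 by the corner. Continue.

Emit:
apply_moves(moves=[[[0, -0.06, -0.06, 0, 1.0], [0, -0.12, -0.12, 0, 1.0], [0, -0.18, -0.18, 0, 1.0], [0, -0.23, -0.23, 0, 1.0], [0, -0.23, -0.23, 0, 1.0]]])

```text
time: 17.02
tool_pos: [0.5955, -0.035, 0.3625]
ee_rot: [3.135, 0.001, 0.183]
wrist_force: [2.9, -10.9, -2.5]
width: 0.0191
finger_force: 29.5
```

```bash
python3 ang.py
```

```text
[361.8 290.4] [348 273  39  19 248] angle by row 0.7224538444451563 col pred 361.61484449888036
```

```bash
cat > cmp2.py <<'E'
from pose import *
th=-1.384;t=np.array([.577,.066])
def fit(P):
    l=cv2.fitLine(np.array(P)[:,[0,2]].astype(np.float32),cv2.DIST_HUBER,0,.001,.001).ravel();r=(np.array(P)[:,[0,2]]-l[2:])@[-l[1],l[0]]
    return round(float(np.arctan2(abs(l[1]),abs(l[0]))),4),round(float(r.std()),4),len(P)
S=snapshot('scene');im=S['image'];hs=cv2.cvtColor(im,cv2.COLOR_RGB2HSV);H,s,V=[hs[...,i].astype(int) for i in range(3)]
red=((H<9)|(H>171))&(s>130)&(V>60);wh=(V>150)&(s<50)
E=[];C=[];dbg=[]
for v in range(216,275):
    r=np.flatnonzero(red[v,205:256])+205
    if len(r)<2: continue
    if v<268: C.append(onyst(S,r.mean(),v,.122,th,t))
    w=np.flatnonzero(wh[v,r[-1]:r[-1]+35])
    if len(w): u=w[0]+r[-1];dbg.append((v,r[0],r[-1],u));E.append((u,v))
print(dbg)
E=np.array(E);k=(E[:,1]>=226)&(E[:,1]<=262)
print('pointer',fit(C),'panel',fit([onyst(S,u-.5,v,.1,th,t) for u,v in E[k]]))
Q=[onyst(S,u-.5,v,.1,th,t) for u,v in E[k]];print(np.array(Q)[[0,-1]].round(4).tolist(),np.array(C)[[0,-1]].round(4).tolist())
E
python3 cmp2.py
```

```text
[(216, np.int64(211), np.int64(213), np.int64(220)), (217, np.int64(211), np.int64(213), np.int64(214)), (218, np.int64(212), np.int64(214), np.int64(215)), (219, np.int64(212), np.int64(214), np.int64(216)), (220, np.int64(213), np.int64(215), np.int64(216)), (221, np.int64(213), np.int64(215), np.int64(217)), (222, np.int64(214), np.int64(216), np.int64(217)), (223, np.int64(214), np.int64(216), np.int64(217)), (224, np.int64(215), np.int64(217), np.int64(219)), (225, np.int64(215), np.int64(217), np.int64(219)), (226, np.int64(216), np.int64(218), np.int64(220)), (227, np.int64(216), np.int64(218), np.int64(220)), (228, np.int64(217), np.int64(219), np.int64(221)), (229, np.int64(218), np.int64(220), np.int64(221)), (230, np.int64(218), np.int64(220), np.int64(222)), (231, np.int64(219), np.int64(221), np.int64(222)), (232, np.int64(219), np.int64(221), np.int64(223)), (233, np.int64(220), np.int64(222), np.int64(223)), (234, np.int64(220), np.int64(222), np.int64(224)), (235, np.int64(221), np.int64(223), np.int64(224)), (236, np.int64(221), np.int64(223), np.int64(224)), (237, n
[... 1005 characters left out ...]
int64(239), np.int64(248)), (265, np.int64(237), np.int64(239), np.int64(249)), (266, np.int64(238), np.int64(240), np.int64(249)), (267, np.int64(238), np.int64(241), np.int64(250)), (268, np.int64(239), np.int64(241), np.int64(250)), (269, np.int64(239), np.int64(242), np.int64(251)), (270, np.int64(240), np.int64(242), np.int64(251)), (271, np.int64(240), np.int64(243), np.int64(256)), (272, np.int64(241), np.int64(243), np.int64(254)), (273, np.int64(241), np.int64(246), np.int64(253)), (274, np.int64(242), np.int64(247), np.int64(260))]
pointer (0.7691, 0.0027, 44) panel (0.3173, 0.0056, 29)
[[0.1239, 0.1, 0.1267], [0.0202, 0.1, 0.0797]] [[0.1092, 0.122, 0.1751], [0.017, 0.122, 0.0795]]
```

```bash
cat > cmp3.py <<'E'
from pose import *
import sys
S=snapshot('scene');D=snapshot('side')
def masks(im):
    hs=cv2.cvtColor(im,cv2.COLOR_RGB2HSV);H,s,V=[hs[...,i].astype(int) for i in range(3)]
    return ((H<10)|(H>170))&(s>110)&(V>50),(V>150)&(s<50)
red,wh=masks(S['image']);rd,wd=masks(D['image'])
def ang(P): P=np.array(P);return np.polyfit(P[:,0],P[:,2],1)
C=[];E=[]
for v in range(216,271):
    r=np.flatnonzero(red[v,205:256])+205
    if len(r)>1: C.append((r.mean(),v))
    if v>=250 and len(r): 
        w=np.flatnonzero(wh[v,r[-1]+4:r[-1]+20]);
        if len(w): E.append((w[0]+r[-1]+3.5,v))
y,x=np.nonzero(rd[228:256,380:432]);x=x+380;y=y+228
print('side red x',x.min(),x.max(),'tip rows',y[x>=x.max()-2].mean(),'base',y[x<=x.min()+2].mean(),len(x))
for th,t in((-1.384,(.577,.066)),(-1.3855,(.575,.0674)),(-1.387,(.576,.063))):
    t=np.array(t);A=np.arange(.5,1,.005)
    a=ang([onyst(S,*p,.122,th,t) for p in C]);e=ang([onyst(S,*p,.1,th,t) for p in E])
    q=np.array([proj(D,s2w((.17*np.cos(z),.122,.05+.17*np.sin(z)),th,t)) for z in A])
    print('scene ptr',np.arctan(a[0]).round(3),'panel',np.arctan(e[0]).round(3),'side tip ptr',np.interp(-y[x>=x.max()-2].mean(),-q[:,1],A).round(3),'col',q[np.argmin(abs(q[:,1]-y[x>=x.max()-2].mean())),0].round(1))
E
python3 cmp3.py; python3 ang.py
```

```text
[361.8 290.4] [348 273  39  19 248] angle by row 0.7224538444451563 col pred 361.61484449888036Traceback (most recent call last):
  File "cmp3.py", line 17, in <module>
    print('side red x',x.min(),x.max(),'tip rows',y[x>=x.max()-2].mean(),'base',y[x<=x.min()+2].mean(),len(x))
                       ~~~~~^^
    return umr_minimum(a, axis, None, out, keepdims, initial, where)
ValueError: zero-size array to reduction operation minimum which has no identity
```

```bash
sed -i "s/rd,wd=masks(D\['image'\])/rd,wd=masks(cv2.imread('pics\/side0.png')[:,:,::-1].copy())/" cmp3.py; python3 cmp3.py
```

```text
side red x 385 426 tip rows 240.0 base 243.25 126
scene ptr 0.775 panel 0.697 side tip ptr 0.786 col 426.6
scene ptr 0.773 panel 0.694 side tip ptr 0.786 col 425.6
scene ptr 0.77 panel 0.691 side tip ptr 0.804 col 426.4
```

Both cameras put the pointer about 0.07 rad above the panel (0.775 against 0.695, and 0.79 against 0.72). One more small lift, then let go.

Emit:
apply_moves(moves=[[[0, -0.06, -0.05, 0, 1.0], [0, -0.12, -0.1, 0, 1.0], [0, -0.19, -0.15, 0, 1.0], [0, -0.19, -0.15, 0, 1.0], [0, -0.19, -0.15, 0, 1.0]]])

```text
time: 18.0
tool_pos: [0.5937, -0.0259, 0.3706]
ee_rot: [3.134, 0.0, 0.183]
wrist_force: [1.6, -11.0, -1.5]
width: 0.0194
finger_force: 29.5
```

```bash
python3 cmp3.py|sed -n 2p; python3 ang.py
```

```text
scene ptr 0.777 panel 0.759 side tip ptr 0.786 col 426.6
[359.8 286.4] [347 268  38  20 223] angle by row 0.7886378107726707 col pred 359.70059452659984
```

Emit:
apply_moves(moves=[[[0, 0, 0, 0, 0.7], [0, 0, 0, 0, 0.5], [0, 0, 0, 0, 0.45], [0, 0, 0, 0, 0.45], [0, 0, -0.5, 0, 0.45], [0, 0, -1.2, 0, 0.45], [0, 0, -1.2, 0, 0.45]]])

```text
time: 19.02
tool_pos: [0.5933, -0.0231, 0.4351]
ee_rot: [3.14, -0.007, 0.186]
wrist_force: [0.5, -0.3, -0.1]
width: 0.0519
finger_force: 0.0
```

```bash
python3 cmp3.py|sed -n 2p; python3 ang.py
```

```text
scene ptr 0.778 panel 0.759 side tip ptr 0.786 col 426.6
[359.75 286.25] [345 267  41  21 243] angle by row 0.7911110469766574 col pred 359.62591284437565
```

The panel stayed put on release (0.76–0.79 against the pointer's 0.78–0.79). Now the clamp.

Run:
```python
from pose import *
from go import go
th=-1.384;t=np.array([.577,.066])
p=s2w((-.090,-.150,.43),th,t);print(p);go(p,np.pi/2+th)
```

```text
[0.41289529 0.12657759 0.43      ]
row [-2.99 -3.61  0.01] turn -0.01
```

Emit:
apply_moves(moves=[[[-0.5, -0.6, 0, 0, 0.6], [-1.0, -1.2, 0, 0, 0.8], [-1.6, -2.0, 0, 0, 1.0], [-2.3, -2.8, 0, 0, 1.0], [-3.0, -3.6, 0, 0, 1.0], [-3.0, -3.6, 0, 0, 1.0], [-3.0, -3.6, 0, 0, 1.0]]])

```text
time: 20.05
tool_pos: [0.4127, 0.1257, 0.4305]
ee_rot: [3.141, 0.002, 0.186]
wrist_force: [0.2, -0.1, -0.5]
width: 0.0006
finger_force: 0.0
```

```bash
cat > ball.py <<'E'
from pose import *
th=-1.384;t=np.array([.577,.066])
def b(n,roi):
    s=snapshot(n);h=cv2.cvtColor(s['image'],cv2.COLOR_RGB2HSV);m=cv2.inRange(h,(20,120,80),(35,255,255));x0,y0,x1,y1=roi
    p=np.argwhere(m[y0:y1,x0:x1]>0)
    return s,(p.mean(0)[::-1]+[x0,y0] if len(p) else None),len(p)
S,p,n=b('scene',(300,205,370,250));D,q,k=b('side',(285,255,345,300));w,r,j=b('wrist',(0,0,640,400))
print(p,n,q,k,r,j)
if n and k: P,e=two(S,p,D,q);print('ball',w2s(P,th,t),e)
o=telemetry.get_obs();print('tips',w2s(o['tool_pos'],th,t)-[0,0,.199],o['width'])
E
python3 ball.py; python3 cmp3.py | sed -n 2p; python3 ang.py
```

```text
[343.67647059 222.29411765] 68 [300.23943662 270.38028169] 71 [372.70523139 259.12575453] 994
ball [-0.0464412  -0.15205653  0.10630534] 0.0007205349813380432
tips [-0.08845948 -0.14975371  0.23183804] 0.0007953084903450747
scene ptr 0.778 panel 0.744 side tip ptr 0.786 col 426.6
[359.75 286.25] [345 259  50  29 320] angle by row 0.7911110469766574 col pred 359.62591284437565
```

Run:
```python
from pose import *
th=-1.384;t=np.array([.577,.066])
for n,roi in(('scene',(205,190,340,300)),('side',(320,225,440,325))):
    s=snapshot(n);im=s['image'];x0,y0,x1,y1=roi
    A=[.70,.75,.8,.85]
    for y in(.1,-.1):
        for lab,r,h in(('free top',.165,.005),('free bot',.165,-.005),('hinge top',.008,.005)):
            print(n,y,lab,[proj(s,s2w((r*np.cos(a)-h*np.sin(a),y,.05+r*np.sin(a)+h*np.cos(a)),th,t)).round(1).tolist() for a in A])
    hs=cv2.cvtColor(im,cv2.COLOR_RGB2HSV);m=((hs[...,2]>125)&(hs[...,1]<25))
    for v in range(y0,y1,3): print(v,''.join('#' if wv else ('r' if (c[0]>90 and c[1]<60) else ('k' if c.max()<45 else '.')) for wv,c in zip(m[v,x0:x1],im[v,x0:x1].astype(int))))
```

```text
scene 0.1 free top [[217.8, 214.9], [218.8, 213.9], [219.8, 213.0], [221.0, 212.3]]
scene 0.1 free bot [[216.8, 216.3], [217.6, 215.1], [218.6, 214.1], [219.6, 213.2]]
scene 0.1 hinge top [[251.7, 272.2], [251.8, 272.3], [251.9, 272.4], [252.0, 272.4]]
scene -0.1 free top [[284.0, 184.3], [285.3, 183.2], [286.7, 182.2], [288.2, 181.4]]
scene -0.1 free bot [[282.6, 185.8], [283.8, 184.6], [285.0, 183.4], [286.4, 182.4]]
scene -0.1 hinge top [[315.2, 236.6], [315.3, 236.6], [315.4, 236.7], [315.6, 236.8]]
190 ................##########.........................k.....#########..kkkkkk.#####################................#######################
193 .................#############.k...........k.....###########.kkkkkkkkkk.########################.................######################
196 .................###############..k.....##############.kkkkkkkkkk.......#######################..................######################
199 .........................#####################..kkkkkkkkkkk..............#########################.............########################
202 ...........................
[... 8641 characters left out ...]
....................kkk.kkk..................##############################
312 .............................................................k.kkkk...................##################################
315 .........................................................kkkkk....................######################################
318 ................................................kk...kkkkkk...................##########################################
321 ...............................................kkkkkkkk...................##############################################
324 ......................................................................##################################################
```

Panel corners in both views give about 0.79, and the pointer's tip is still at (426,240). They are parallel. Lower behind the ball and push it over.

Emit:
apply_moves(moves=[[[0, 0, 0.8, 0, 1.0], [0, 0, 1.7, 0, 1.0], [0, 0, 2.5, 0, 1.0], [0, 0, 2.75, 0, 1.0], [0, 0, 2.75, 0, 1.0], [0, 0.3, 2.75, 0, 1.0], [0, 0.5, 2.75, 0, 1.0], [0, 0.7, 2.75, 0, 1.0]]])

```text
time: 21.45
tool_pos: [0.4195, 0.0906, 0.2955]
ee_rot: [-3.141, -0.003, 0.185]
wrist_force: [0.9, 1.6, 0.7]
width: 0.0003
finger_force: 0.7
```

Emit:
apply_moves(moves=[[[0, 0.15, 0, 0, 1.0], [0, 0.3, 0, 0, 1.0], [0, 0.45, 0, 0, 1.0], [0, 0.6, 0, 0, 1.0], [0, 0.75, 0, 0, 1.0], [0, 0.9, 0, 0, 1.0], [0, 1.0, 0, 0, 1.0], [0, 1.05, 0, 0, 1.0]]])

```text
time: 22.45
tool_pos: [0.4287, 0.0394, 0.294]
ee_rot: [-3.142, 0.0, 0.185]
wrist_force: [-0.2, 1.3, -0.3]
width: 0.0001
finger_force: 0.4
```

```bash
python3 ball.py
```

```text
[323.28205128 209.84615385] 39 [317.15714286 287.27142857] 70 [377.63038714 325.86523009] 2738
ball [ 0.02514683 -0.15128087  0.10709007] 0.004790487835515588
tips [-0.00152896 -0.15057406  0.09526346] 0.00016744364176536305
```

Emit:
apply_moves(moves=[[[0, 0.05, 0, 0, 1.0], [0, 0.1, 0, 0, 1.0], [0, 0.14, 0, 0, 1.0], [0, 0.14, 0, 0, 1.0]]])

```text
time: 23.1
tool_pos: [0.4298, 0.0333, 0.2941]
ee_rot: [-3.139, 0.0, 0.185]
wrist_force: [-1.2, 5.6, 0.8]
width: 0.0004
finger_force: 2.4
```

Force rises to 5.6 N, so it is on the end stop. A little more, then back off and rise.

Emit:
apply_moves(moves=[[[0, 0.05, 0, 0, 1.0], [0, 0.05, 0, 0, 1.0], [0, -0.3, 0, 0, 1.0], [0, -0.6, 0, 0, 1.0], [0, -0.6, -1.0, 0, 1.0], [0, -0.6, -2.0, 0, 1.0], [0, -1.2, -2.8, 0, 1.0], [0, -1.8, -2.8, 0, 1.0], [0, -1.8, -2.8, 0, 1.0]]])

```text
time: 24.22
tool_pos: [0.4131, 0.1224, 0.4349]
ee_rot: [3.14, -0.002, 0.188]
wrist_force: [0.2, -0.2, -0.9]
width: 0.0002
finger_force: 0.0
```

```bash
python3 ball.py;python3 cmp3.py | sed -n 2p; python3 ang.py
python3 - <<'E'
from h import *
o=telemetry.get_obs();print(o['time'],o['tool_pos'],o['wrist_force'])
D=snapshot('side');a=cv2.imread('pics/side0.png')[:,:,::-1]
h=lambda im:(lambda q:((q[...,0]<10)|(q[...,0]>170))&(q[...,1]>110)&(q[...,2]>50))(cv2.cvtColor(np.ascontiguousarray(im),cv2.COLOR_RGB2HSV))[225:256,405:432]
for im in(a,D['image']): y,x=np.nonzero(h(im));print('ptr red',x.max()+405,y[x>=x.max()-2].mean()+225,len(x))
E
```

```text
[323.29850746 209.74626866] 67 [318.5        288.45238095] 84 [452.9252704  257.87413963] 1017
ball [ 0.02803003 -0.15161051  0.10560703] 0.001264155821431771
tips [-0.08426603 -0.15052549  0.23448534] 0.0006635741951406982
scene ptr 0.775 panel 0.767 side tip ptr 0.786 col 426.6
[359.75 286.25] [345 259  50  29 320] angle by row 0.7911110469766574 col pred 359.62591284437565
24.525 [0.41356354 0.12060221 0.43353089] [ 0.12399658  0.28836528 -0.10608693]
ptr red 426 240.0 58
ptr red 426 240.0 62
```

The ball is at stand x +28, which is its end stop. The pointer is unmoved, the panel matches it, and the arm is clear. Handing in.

```bash
python3 -c "
from bench import ticket
print(ticket.close_job())"
```

```text
the job is handed in; nothing more can be done
None
```

I handed the job in at about 25 s: the module stands upright in the blue tray, the panel is within about 0.02 rad of the unmoved pointer by camera estimate, and the clamp lever is at its other end stop; the verdict wasn't shown.

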